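Snug up a lever bolt and fold its lever

TASK

The bar clamp on the bench is still loose: screw its lever bolt in, clockwise, by swinging its open lever round, until it is snug and no further (finger tight, do not over-tighten it); then flip the lever over the top and all the way down flat on the other side so that it locks, and let go. Leave the things lying around the clamp where they are.

Things in the scene. Friction and masses are not known exactly. Their poses are not given: they have to be found in the camera images.
- bench_clamp: Dark steel bar clamp fixed to the table: base plate 130 x 76 x 12 mm with a V-block holding a round steel bar (30 mm thick, 110 mm long), a heel block, and over both a strap (116 x 36 mm, upper face 63 mm above the table). Origin: centre of the underside, straight below the upright bolt; x along the strap (the bar is on the -x side), z up.
- cam_shoe: Bright flange (29 mm across, 5 mm thick) under the bolt's head, turning and sinking with it. Origin: centre of its underside on the bolt's axis, 72 mm above the table at the start. On the strap below lies a bright thrust washer, 33 mm across, whose height differs by job: the gap at the start is 1.9 to 4.5 mm (1.0 to 2.4 rad of turning), is not measured, and must be felt.
- lever_pivot (a point): Pivot of the handle, on the bolt's axis, 21 mm above the flange's underside; x = level direction in which the closed handle points. The bolt sinks 12 mm per clockwise turn (seen from above) and stays where left. It turns with a steady 0.06 N m; once the flange meets the washer this rises by 0.5 N m and the clamping force by 75 N per rad. Snug: 0.13 to 0.3 N m more than steady (18 to 45 N).
- lever_grip (a point): Where to hold the bolt's handle, 70 mm from its pivot, 22 mm from its free end. The handle is a dark steel paddle, 16 mm thick (flat upright faces to grip, across y), 22 mm wide (along x), 92 mm long from the pivot; the solid part starts 21 mm from the pivot. z points along the handle away from the pivot, y along the level pivot pin, x the way this point moves as the handle closes.
- lever (a joint): Closing angle of the handle: 0 = open, leaning 45 degrees from upright to -x of lever_pivot; 0.785 = upright; 2.356 = closed, level on the other side (+x), on a stop. Starts at 0 to 0.2, stays where left. Moving it takes about 0.3 N m; its cam presses the flange down 0.4 mm (15 N more clamping). Sideways the handle is sprung: it gives 0.2 rad per N m.
- cap_screw: Large black socket-head cap screw lying on its side, 41 x 92 x 44 mm, not to be disturbed. Origin: centre of its underside, long axis y.
- hex_nut: Loose bright hex nut, 32 x 37 x 16 mm, not to be disturbed. Origin: centre of its underside.
- tape_roll: Roll of black tape lying flat, 58 mm across, 19 mm high, not to be disturbed. Origin: centre of its underside.

How it is judged (in metres and radians):
On the way:
1. the bolt is screwed in snug (clamping force 12 to 58 N) while the lever is still open (contact force between cam_shoe and anything else between 12 and 58 N and value of joint lever below 0.5 rad), for 0.3 s.
At the end, for the whole second after the job is handed in: the lever is closed flat (angle above 2.26 of 2.356 rad) and the flange presses on its washer with 20 to 80 N (value of joint lever above 2.26 rad and contact force between cam_shoe and anything else between 20 and 80 N); the robot touches nothing.
It fails at once if the bolt is over-tightened (clamping force above 90 N) (contact force between cam_shoe and anything else above 90 N).
It fails at once if a thing lying beside the clamp is moved more than 20 mm (distance of any of cap_screw, hex_nut, tape_roll from where it was at the start of the episode above 0.02 m).
It also fails if it takes over 72 s, if anything falls off the work surface, if the arm or the gripper's body presses on something with over 40 N, if the wrist force passes 120 N, or if a joint passes its speed limit or range.

ROBOT

A 6-joint arm with a two-finger parallel gripper is mounted at the origin on a cart in front of the work surface, level with it; the furniture and walls round the work are solid. World frame = base frame: x ahead of the robot, y to its left, z up, the work surface at z = 0. Lengths are in mm, angles in rad, forces in N, time in s.
With the tool pointing down it reaches from about 400 to 925 mm from the base axis. Payload 12.5 kg.
Tool frame: the origin (TCP) lies midway between the tips of the shut fingers; the grasp point (between the pads) lies 19 mm behind it (env.tcp_to_grasp is the distance from the TCP to the grasp point, in mm); z points along the fingers, y is the line along which they close (so a half turn about z gives the same grasp; the last joint's range is limited). The gripper opens to 95 mm and grips with 3 to 60 N. Pads are 20 mm wide; open, the fingers measure 119 mm over their backs; the gripper's body (75 mm by 180 mm) begins 59 mm behind the grasp point.
Start: joints at [-1.396, 0.491, 1.559, -0, 1.092, -0.106], TCP at [173.225, -600.533, 214.661] pointing down, gripper open.
Joint ranges: [-3.1, 3.1], [-0.84, 2.19], [0.05, 2.79], [-1.13, 4.28], [0.06, 2.93], [-2.69, 2.69]. Speed limits (rad/s): [2.22, 2.22, 2.79, 3.14, 3.14, 3.14].

INTERFACE

Orientations are given as [roll, pitch, yaw] about the fixed x, y, z axes, in that order (R = Rz(yaw) Ry(pitch) Rx(roll)).
In Python, from cell import env gives the robot as it stands. The module is installed in compiled form; this text tells all that it offers.
- The arm moves only by the tool step_arm, never from a script. Its argument "plan" is a list that holds one entry, the list of rows, each a list of 5 numbers: the shift along the tool's x, y, z in mm, then the turn about the tool's z in degrees, then the opening, from -1 (shut) to 1 (fully open). A call has 1 to 8 rows; each row is the pose to reach, as a shift and turn from the pose commanded when the call began, along the tool's axes at that moment; what a row does not reach only later rows make up. A row lasts 1/12 s, in which the tool goes at most 41.7 mm and 7.16 degrees, less where a joint would pass 70% of its speed; a pose out of reach is approached as far as the arm can. A call with a gripper value outside its range is refused whole. The fingers move at their own pace and stop on an object; the grip force is fixed at half the most. Time passes only in rows, so rows that repeat a pose let the fingers close. It gives the time, the measured TCP pose, the force, the opening and the grip force at its end, in the units of the state.
- env.state(): the state, without advancing time (a new reading comes with each control period).
- env.read_camera(name): name is "scene" or "top"; returns the picture (400x640x3 uint8, blue, green, red); there is no depth.
- env.get_calibration(name): a dict with "K" (3x3 intrinsics, pixels), "D" ([k1, k2, p1, p2, k3] as OpenCV has them; the pictures are not rectified), "extrinsics" (4x4, takes a point from world to camera coordinates). Camera axes: x right, y up, looking along -z (the intrinsics and any distortion apply to the point x, -y, -z); pixel columns grow to the right and rows downward; lengths in mm; the calibration is good to about 2 mm. A picture is of the moment at which its call begins. get_calibration takes no time and is no camera call.
- env.job_done(): hands the job in; it is judged then, once.
The state is a dict: "t": time; "joints": joint angles; "qvel": joint speeds; "tau": joint torques, N m; "eef_pos": TCP position; "tcp_rot": TCP orientation; "ft_force": force on the tool from outside, world axes, zero at the start; "moment": the same for the moment, N m; "opening": opening from 0.0 (shut) to 1.0 (fully open); "grip_force": force on a finger pad.
Only numpy, scipy, OpenCV 4.12 (cv2) and the standard library are available. Lean on these libraries where they do the work, as an engineer would, in place of code of your own. Each camera call takes 0.05 s, during which the arm holds its last target. There are 200 camera calls.

## Working session

There is one attempt and no reset: what is moved stays moved. The work goes in short steps, Python scripts to look and compute and a tool call to move; the robot and the scene stay as the last step left them, time stands still between calls to the robot, and variables do not carry over. Pictures are saved under pics/ and viewed, at most 10 in all, crops included, and the job is handed in when it is done.

Besides the shell and the picture viewer there is one more tool, called after "Emit:" by a JSON object that holds its "method" and its "body". step_arm: Moves the arm, as the interface text tells. Its arguments: {"type":"object","properties":{"plan":{"type":"array"}},"required":["plan"]}

```bash
mkdir -p pics; python3 - <<'E'
from cell import env
import cv2
for n in("scene","top"):
    cv2.imwrite(f"pics/{n}0.png",env.read_camera(n)); c=env.get_calibration(n); print(n,c["K"],c["D"],c["extrinsics"])
s=env.state(); print(s, env.tcp_to_grasp)
E
```

```text
scene [[403.29231385   0.         316.39982497]
 [  0.         403.29231385 198.15785336]
 [  0.           0.           1.        ]] [-0.06174404  0.          0.          0.          0.        ] [[ 8.39994877e-01 -5.42239009e-01 -1.96332209e-02 -5.48775190e+02]
 [ 4.08428405e-01  6.08056544e-01  6.80774175e-01 -1.37526695e+02]
 [-3.57204205e-01 -5.79865585e-01  7.32230196e-01 -8.72640969e+02]
 [ 0.00000000e+00  0.00000000e+00  0.00000000e+00  1.00000000e+00]]
top [[410.88362091   0.         319.00548312]
 [  0.         410.88362091 196.76438909]
 [  0.           0.           1.        ]] [-0.09986225  0.          0.          0.          0.        ] [[-2.25299041e-02 -9.99658356e-01  1.32504409e-02 -2.51967985e+02]
 [ 9.96193002e-01 -2.13314274e-02  8.45249788e-02 -5.26419346e+02]
 [-8.42134506e-02  1.51043362e-02  9.96333254e-01 -9.24534056e+02]
 [ 0.00000000e+00  0.00000000e+00  0.00000000e+00  1.00000000e+00]]
{'t': 0.1, 'joints': array([-1.39559243e+00,  4.91504562e-01,  1.55938343e+00, -2.64962439e-06,
        1.09167343e+00, -1.05598797e-01]), 'qvel': array([ 9.12177198e-04, -1.31399550e-03, -3.04303369e-03,  5.97859826e-04,
       -9.46867266e-05,  7.00433243e-04]), 'tau': array([ 3.94628034e-03, -6.13620400e+01, -2.58606327e+01,  6.93935738e-02,
        4.70166549e-02, -4.85295482e-05]), 'eef_pos': array([ 173.19036139, -600.31143172,  214.11864251]), 'tcp_rot': array([-3.14062903e+00, -9.97746215e-05,  2.80803864e-01]), 'ft_force': array([-0.55236634,  0.60476585, -0.25585633]), 'moment': array([ 0.05941978, -0.01667134, -0.00352   ]), 'grip_force': 0.0, 'opening': 0.9985327761979258} 18.8
```

View pics/scene0.png

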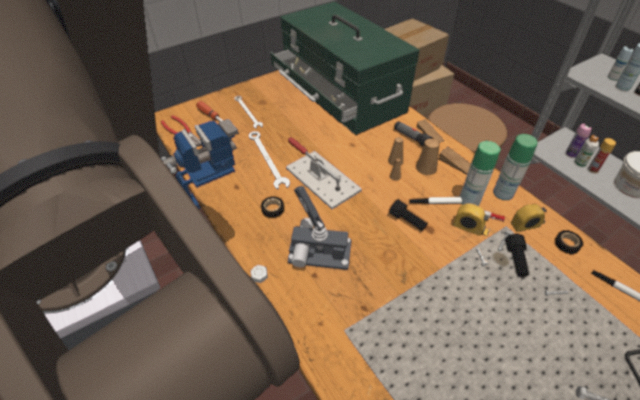

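View pics/top0.png

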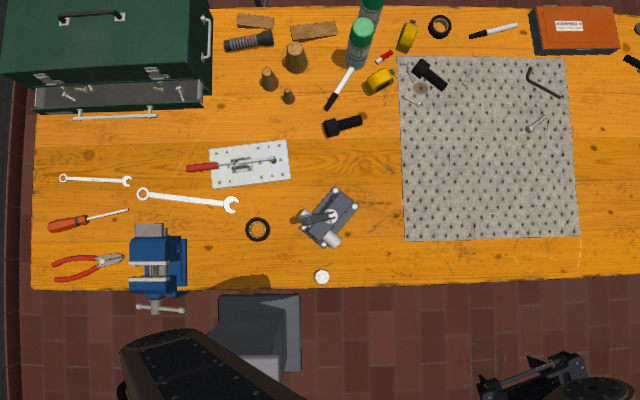

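The scene picture shows the clamp at about (320,245), with its handle leaning up-left to (301,192). In the top picture the clamp is at (330,218), with the handle tip near (300,217). The tape roll is at (258,229), the nut at (322,277) and the cap screw at (343,126). I'll zoom in on both views.

```bash
python3 - <<'E'
import cv2,numpy as np
a=cv2.imread("pics/scene0.png")[170:290,250:370]; b=cv2.imread("pics/top0.png")[170:260,285:375]
cv2.imwrite("pics/zoom0.png",np.hstack([cv2.resize(i,(400,400),interpolation=cv2.INTER_CUBIC) for i in(a,b)]))
E
```

```text
(no output)
```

View pics/zoom0.png

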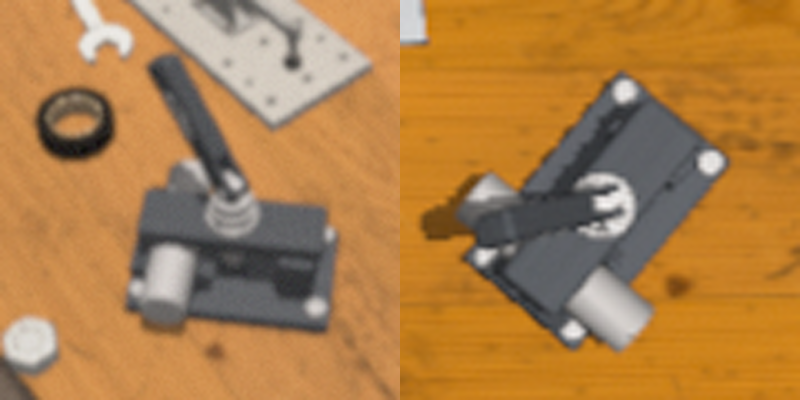

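```bash
cat > h.py <<'E'
import numpy as np,cv2
from cell import env
def ray(n,uv):
    c=env.get_calibration(n);E=np.array(c["extrinsics"]);R,t=E[:3,:3],E[:3,3]
    p=cv2.undistortPoints(np.array([[uv]],float),np.array(c["K"]),np.array(c["D"]))[0,0]
    d=R.T@np.array([p[0],-p[1],-1.]);return -R.T@t,d/np.linalg.norm(d)
def plane(n,uv,z):
    o,d=ray(n,uv);return o+d*(z-o[2])/d[2]
def tri(a,b):
    o,d=ray("scene",a);p,e=ray("top",b)
    s=np.linalg.lstsq(np.c_[d,-e],p-o,rcond=None)[0];A,B=o+d*s[0],p+e*s[1];return (A+B)/2,np.linalg.norm(A-B)
T=lambda x,y:(285+(x-400)/4.4444-.39,170+y/4.4444-.39)
S=lambda x,y:(250+x/3.3333-.35,170+y/3.3333-.35)
E
python3 - <<'E'
from h import *
np.set_printoptions(precision=1,suppress=True)
print("flange",plane("top",T(603,205),77),plane("scene",S(232,213),77),tri(S(232,213),T(603,205)))
sc=[plane("top",T(*p),14) for p in[(624,92),(711,161),(573,329),(484,255)]]
print("screws",*sc,np.mean(sc,0),[np.linalg.norm(sc[i]-sc[i-1]) for i in range(4)])
print("tip",tri(S(166,66),T(484,228)))
print("root",tri(S(230,188),T(600,203)))
for n,m,f in(("tape",(257.5,229),19),("nut",(322,276.5),16),("cap",(343,126),22)):print(n,plane("top",m,f))
s=env.state();print(s["joints"],s["eef_pos"],s["tcp_rot"])
# dark contour of handle in top image
E
```

```text
flange [ 474.4 -286.2   77. ] [ 471.8 -294.5   77. ] (array([ 475.5, -287.1,   66.3]), np.float64(1.645905029327579))
screws [ 535.9 -301.4   14. ] [ 498.6 -346.1   14. ] [ 412.6 -271.7   14. ] [ 452.1 -226.1   14. ] [ 474.8 -286.3   14. ] [np.float64(112.68760165125688), np.float64(58.30052266223553), np.float64(113.79339611546922), np.float64(60.27818481570192)]
tip (array([ 464.9, -231. ,  154.2]), np.float64(5.533279007365852))
root (array([ 475.8, -284.8,   88.2]), np.float64(1.8823057119536124))
tape [ 449.6 -120.    19. ]
nut [ 337.4 -266.3   16. ]
cap [ 687.1 -323.8   22. ]
[-1.4  0.5  1.6 -0.   1.1 -0.1] [ 173.2 -600.3  214.1] [-3.1 -0.   0.3]
```

```bash
python3 - <<'E'
import cv2,numpy as np
a=cv2.imread("pics/scene0.png")[182:232,288:338]; b=cv2.imread("pics/top0.png")[195:245,293:343]
cv2.imwrite("pics/zoom1.png",np.hstack([cv2.convertScaleAbs(cv2.resize(i,(400,400),interpolation=cv2.INTER_CUBIC),alpha=1.7,beta=15) for i in(a,b)]))
E
```

```text
(no output)
```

View pics/zoom1.png

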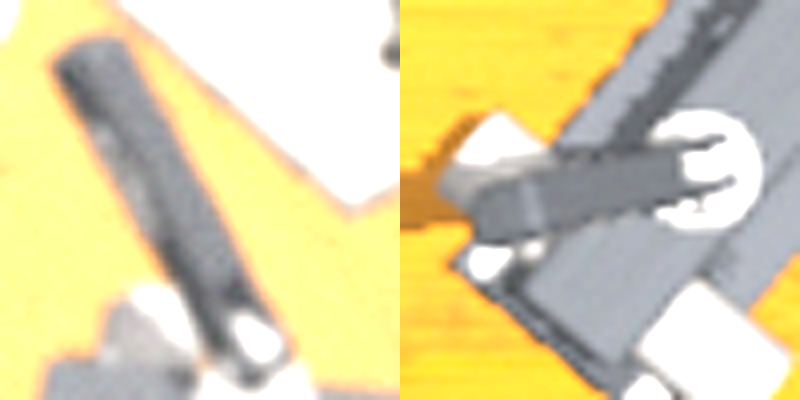

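```bash
python3 - <<'E'
from h import *
np.set_printoptions(precision=1,suppress=True)
T=lambda x,y:(293+(x-400)/8-.44,195+y/8-.44)
S=lambda x,y:(288+x/8-.44,182+y/8-.44)
c=np.array([474.5,-286.5])
def rep(l,p):v=p[:2]-c;print(l,p,np.hypot(*v),np.degrees(np.arctan2(v[1],v[0])))
for z in(150,160,170):rep("face end",plane("top",T(535,208),z));rep("tip",plane("top",T(485,218),z))
rep("root face",plane("top",T(680,177),120))
p,e=tri(S(92,52),T(487,219));rep("tri",p);print(e)
print("scene tip",plane("scene",S(92,52),155),plane("scene",S(92,52),165))
E
```

```text
face end [ 463.  -241.4  150. ] 46.5102293892283 104.34372068167134
tip [ 460.8 -229.   150. ] 59.16423333300932 103.4254078844249
face end [ 462.7 -241.5  160. ] 46.48677286102411 104.69464424570822
tip [ 460.5 -229.2  160. ] 58.98149199271939 103.71041811280014
face end [ 462.4 -241.6  170. ] 46.46506190558717 105.04590893772766
tip [ 460.3 -229.4  170. ] 58.8002191600541 103.99719276701835
root face [ 471.  -278.8  120. ] 8.510827188354389 114.59775800891333
tri [ 463.3 -231.3  159.1] 56.35745731075346 101.42289869093392
6.888419313436804
scene tip [ 468.3 -229.3  155. ] [ 463.7 -237.9  165. ]
```

The handle azimuth is about 103° and it leans about 40°. The bolt axis is at (474.5, -286.5), and the grip point is about (464.4, -242.7, 147). I'll move above it with yaw 103°.

Emit:
{"method": "step_arm", "body": {"plan": [[[47, -33, 0, -7, 1], [94, -66, 0, -14, 1], [141, -98, 0, -21, 1], [188, -131, 0, -28, 1], [218, -152, 0, -35, 1], [248, -173, 0, -42, 1], [278, -193, 0, -49, 1], [308, -214, 0, -56, 1]]]}}

```text
t: 0.77
eef_pos: [384.3, -340.1, 214.6]
tcp_rot: [-3.141, -0.0, 1.264]
ft_force: [-0.2, -1.0, 0.2]
opening: 1.003
grip_force: 0.0
```

```bash
cat >> h.py <<'E'
def goto(P,yawdeg):
    s=env.state();y=s["tcp_rot"][2];d=np.array(P)-s["eef_pos"]
    x=np.array([np.cos(y),np.sin(y)]);Y=np.array([np.sin(y),-np.cos(y)])
    print("t",s["t"],"pos",s["eef_pos"].round(1),"yaw",np.degrees(y).round(2),"F",s["ft_force"].round(2),"M",s["moment"].round(3),"q6",s["joints"][5].round(2))
    print("shift",(d[:2]@x).round(1),(d[:2]@Y).round(1),(-d[2]).round(1),"turn",(-(yawdeg-np.degrees(y)+180)%360-180).round(2))
E
python3 -c "
from h import *
goto([464.4,-242.7,200],103)"
```

```text
t 0.7667 pos [ 384.3 -340.1  214.6] yaw 72.42 F [-0.22 -0.97  0.18] M [-0.077 -0.088  0.017] q6 -0.55
shift 117.0 47.0 14.6 turn -30.58
```

Emit:
{"method": "step_arm", "body": {"plan": [[[30, 12, 0, -7, 1], [60, 24, 0, -14, 1], [90, 36, 0, -21, 1], [117, 47, 0, -28, 1], [117, 47, 10, -30.6, 1], [117, 47, 14, -30.6, 1], [117, 47, 14, -30.6, 1]]]}}

```text
t: 1.35
eef_pos: [463.7, -244.6, 199.6]
tcp_rot: [-3.14, -0.001, 1.791]
ft_force: [0.7, -0.5, -0.3]
opening: 0.997
grip_force: 0.0
```

```bash
python3 -c "
from h import *
goto([464.4,-242.7,128],103)
cv2.imwrite('pics/a.png',np.hstack([cv2.resize(env.read_camera(n)[r:r+120,c:c+120],(400,400),interpolation=cv2.INTER_CUBIC) for n,r,c in(('scene',140,250),('top',150,265))]))"
```

```text
t 1.35 pos [ 463.7 -244.6  199.6] yaw 102.61 F [ 0.72 -0.53 -0.35] M [-0.038 -0.18   0.027] q6 -0.83
shift 1.7 1.1 71.6 turn -0.39
```

View pics/a.png

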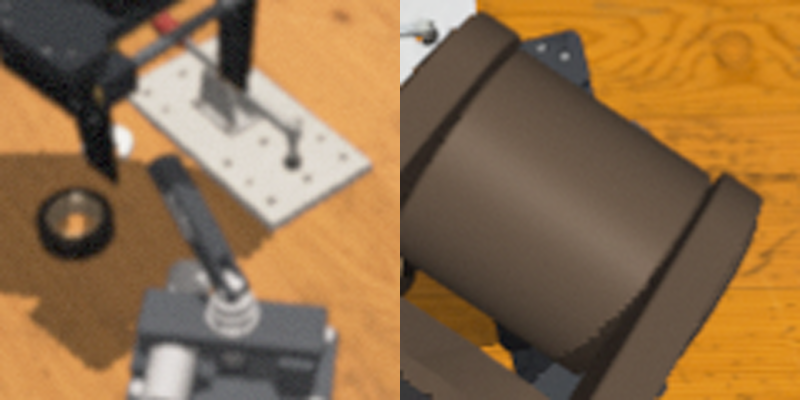

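The fingers straddle the handle: their tips show at about (110,180) and (235,90), either side of the handle tip at (165,165). I'll lower and close.

Emit:
{"method": "step_arm", "body": {"plan": [[[1.5, 0.5, 24, 0, 1], [1.5, 0.5, 48, 0, 1], [1.5, 0.5, 71, 0, 0.8], [1.5, 0.5, 71, 0, 0.2], [1.5, 0.5, 71, 0, -0.4], [1.5, 0.5, 71, 0, -1], [1.5, 0.5, 71, 0, -1], [1.5, 0.5, 71, 0, -1]]]}}

```text
t: 2.12
eef_pos: [464.7, -243.9, 130.9]
tcp_rot: [3.14, 0.002, 1.792]
ft_force: [0.6, -0.3, -0.3]
opening: 0.637
grip_force: 0.0
```

Emit:
{"method": "step_arm", "body": {"plan": [[[0, 0, 0, 0, -1], [0, 0, 0, 0, -1], [0, 0, 0, 0, -1], [0, 0, 0, 0, -1]]]}}

```text
t: 2.45
eef_pos: [464.4, -243.4, 129.8]
tcp_rot: [3.141, 0.0, 1.792]
ft_force: [0.4, 0.1, 0.6]
opening: 0.356
grip_force: 0.0
```

```bash
python3 -c "
from h import *
goto([464.4,-242.7,128],103);s=env.state();print(s['opening'],s['grip_force'])"
```

```text
t 2.45 pos [ 464.4 -243.4  129.8] yaw 102.69 F [0.36 0.07 0.57] M [ 0.035 -0.098  0.007] q6 -0.83
shift 0.7 0.2 1.8 turn -0.31
0.35608210798667456 0.0
```

Handle thickness corresponds to an opening of 16/95 ≈ 0.17, so it needs to close further.

Emit:
{"method": "step_arm", "body": {"plan": [[[0, 0, 1, 0, -1], [0, 0, 1, 0, -1], [0, 0, 1, 0, -1], [0, 0, 1, 0, -1], [0, 0, 1, 0, -1], [0, 0, 1, 0, -1]]]}}

```text
t: 2.95
eef_pos: [464.7, -243.4, 128.6]
tcp_rot: [3.141, 0.0, 1.792]
ft_force: [4.2, 0.4, -2.2]
opening: 0.169
grip_force: 29.8
```

```bash
python3 -c "
from h import *
goto([464.4,-242.7,128],103);s=env.state();print(s['opening'],s['grip_force'])
cv2.imwrite('pics/b.png',np.hstack([cv2.resize(env.read_camera(n)[r:r+120,c:c+120],(400,400),interpolation=cv2.INTER_CUBIC) for n,r,c in(('scene',140,250),)]))"
```

```text
t 2.95 pos [ 464.7 -243.4  128.6] yaw 102.7 F [ 4.23  0.41 -2.2 ] M [ 0.353 -1.162  0.187] q6 -0.83
shift 0.8 -0.2 0.6 turn -0.3
0.16894973506375463 29.771418571472168
```

View pics/b.png

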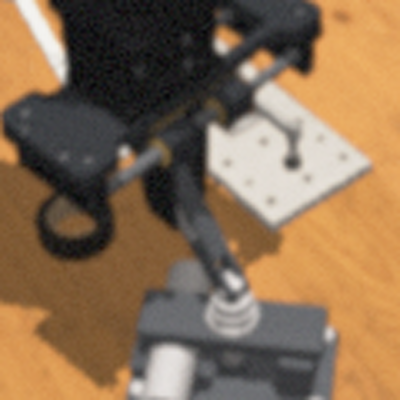

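Emit:
{"method": "step_arm", "body": {"plan": [[[-0.2, 3.9, 0.2, 5, -1], [-0.7, 7.7, 0.3, 10, -1], [-1.5, 11.4, 0.5, 15, -1], [-2.7, 15.1, 0.7, 20, -1], [-4.1, 18.7, 0.8, 25, -1], [-5.9, 22.1, 1.0, 30, -1], [-8.0, 25.4, 1.2, 35, -1], [-8.0, 25.4, 1.2, 35, -1]]]}}

```text
t: 3.67
eef_pos: [491.8, -245.6, 127.5]
tcp_rot: [3.141, -0.0, 1.176]
ft_force: [4.9, 3.7, 0.5]
opening: 0.166
grip_force: 29.9
```

```bash
cat >> h.py <<'E'
C=np.array([474.5,-286.5])
def tq(a,r=44.2):
    """torque on bolt (cw +) from robot; then rows of a deg steps cw"""
    s=env.state();v=s["eef_pos"][:2]-C;F=s["ft_force"];M=s["moment"]
    T=M[2]+(v[0]*F[1]-v[1]*F[0])/1000
    y=s["tcp_rot"][2]
    print("t %.2f pos %s r %.1f az %.2f yaw %.2f F %s Mz %.3f T %.3f q6 %.2f grip %.1f"%(s["t"],s["eef_pos"].round(1),np.hypot(*v),np.degrees(np.arctan2(v[1],v[0])),np.degrees(y),F.round(1),M[2],T,s["joints"][5],s["grip_force"]))
E
python3 -c "
from h import *
tq(0)"
```

```text
t 3.67 pos [ 491.8 -245.6  127.5] r 44.4 az 67.07 yaw 67.37 F [4.9 3.7 0.5] Mz 0.200 T 0.063 q6 -0.19 grip 29.9
```

Emit:
{"method": "step_arm", "body": {"plan": [[[-0.2, 3.9, 0.2, 5, -1], [-0.7, 7.7, 0.3, 10, -1], [-1.5, 11.4, 0.5, 15, -1], [-2.7, 15.1, 0.7, 20, -1], [-2.7, 15.1, 0.7, 20, -1]]]}}

```text
t: 4.08
eef_pos: [504.8, -254.0, 126.8]
tcp_rot: [3.141, -0.001, 0.826]
ft_force: [5.4, 3.6, 0.2]
opening: 0.168
grip_force: 29.9
```

```bash
python3 -c "
from h import *
tq(0)"
```

```text
t 4.08 pos [ 504.8 -254.   126.8] r 44.5 az 47.03 yaw 47.35 F [5.4 3.6 0.2] Mz 0.097 T 0.028 q6 0.16 grip 29.9
```

Emit:
{"method": "step_arm", "body": {"plan": [[[-0.2, 3.9, 0.2, 5, -1], [-0.7, 7.7, 0.3, 10, -1], [-1.2, 10.0, 0.45, 13, -1], [-1.2, 10.0, 0.45, 13, -1]]]}}

```text
t: 4.42
eef_pos: [511.3, -261.5, 126.4]
tcp_rot: [3.141, -0.001, 0.601]
ft_force: [7.4, 4.7, 0.8]
opening: 0.17
grip_force: 30.0
```

```bash
python3 -c "
from h import *
tq(0)"
```

```text
t 4.42 pos [ 511.3 -261.5  126.4] r 44.5 az 34.21 yaw 34.45 F [7.4 4.7 0.8] Mz 0.016 T 0.003 q6 0.38 grip 30.0
```

Single readings are noisy, so I'll average several at rest, using brief camera calls to let the clock run.

```bash
cat >> h.py <<'E'
def avg(n=8):
    L=[]
    for i in range(n):
        env.read_camera("top");s=env.state();L.append(np.r_[s["ft_force"],s["moment"],s["eef_pos"],s["tcp_rot"][2]])
    L=np.array(L);m=L.mean(0);F,M,p,y=m[:3],m[3:6],m[6:9],m[9]
    v=p[:2]-C;az=np.arctan2(v[1],v[0]);Tz=M[2]*1000+(L[:,6]-C[0])*L[:,1]-(L[:,7]-C[1])*L[:,0]
    T=M[2]+(v[0]*F[1]-v[1]*F[0])/1e3
    Fr=F[0]*np.cos(y)+F[1]*np.sin(y);Ft=F[0]*np.sin(y)-F[1]*np.cos(y)
    print("t %.2f pos %s r %.1f az %.2f yaw %.2f Frad %.2f Fcw %.2f Fz %.2f sd %.2f M %s T %.3f"%(s["t"],p.round(1),np.hypot(*v),np.degrees(az),np.degrees(y),Fr,Ft,F[2],L[:,0].std(),M.round(3),T))
E
python3 -c "
from h import *
avg()"
```

```text
t 4.82 pos [ 511.2 -261.4  126.5] r 44.5 az 34.37 yaw 34.65 Frad 7.33 Fcw 1.23 Fz -0.63 sd 0.73 M [ 0.664 -1.563  0.003] T -0.050
```

Emit:
{"method": "step_arm", "body": {"plan": [[[0.2, 2.3, 0.1, 3, -1], [0.2, 4.6, 0.2, 6, -1], [0, 6.9, 0.3, 9, -1], [-0.5, 9.2, 0.4, 12, -1]]]}}

```text
t: 5.15
eef_pos: [515.8, -269.4, 126.0]
tcp_rot: [3.141, -0.001, 0.393]
ft_force: [5.5, 1.2, -0.3]
opening: 0.167
grip_force: 30.0
```

```bash
python3 -c "
from h import *
tq(0);avg()"
```

```text
t 5.15 pos [ 515.8 -269.4  126. ] r 44.7 az 22.52 yaw 22.53 F [ 5.5  1.2 -0.3] Mz 0.019 T -0.025 q6 0.58 grip 30.0
t 5.55 pos [ 515.8 -269.4  126. ] r 44.7 az 22.45 yaw 22.59 Frad 5.44 Fcw 0.33 Fz -0.52 sd 0.97 M [ 0.42  -1.171 -0.058] T -0.072
```

Emit:
{"method": "step_arm", "body": {"plan": [[[-0.1, 2.3, 0.1, 3, -1], [-0.2, 4.6, 0.2, 6, -1], [-0.5, 6.9, 0.3, 9, -1], [-1, 9.2, 0.4, 12, -1]]]}}

```text
t: 5.88
eef_pos: [518.4, -278.3, 125.7]
tcp_rot: [3.141, -0.001, 0.184]
ft_force: [6.2, 2.1, -1.1]
opening: 0.166
grip_force: 30.0
```

```bash
python3 -c "
from h import *
tq(0);avg()"
```

```text
t 5.88 pos [ 518.4 -278.3  125.7] r 44.7 az 10.63 yaw 10.52 F [ 6.2  2.1 -1.1] Mz 0.067 T 0.108 q6 0.78 grip 30.0
t 6.28 pos [ 518.4 -278.3  125.7] r 44.7 az 10.60 yaw 10.58 Frad 5.86 Fcw -0.72 Fz -0.72 sd 0.33 M [ 0.464 -1.205 -0.094] T -0.062
```

Emit:
{"method": "step_arm", "body": {"plan": [[[-0.1, 2.3, 0.1, 3, -1], [-0.2, 4.6, 0.2, 6, -1], [-0.5, 6.9, 0.3, 9, -1], [-1, 9.2, 0.4, 12, -1]]]}}

```text
t: 6.62
eef_pos: [519.1, -287.5, 125.3]
tcp_rot: [3.142, -0.001, -0.026]
ft_force: [5.3, 1.8, -1.5]
opening: 0.164
grip_force: 30.0
```

```bash
python3 -c "
from h import *
tq(0);avg()"
```

```text
t 6.62 pos [ 519.1 -287.5  125.3] r 44.6 az -1.25 yaw -1.49 F [ 5.3  1.8 -1.5] Mz -0.044 T 0.040 q6 0.98 grip 30.0
t 7.02 pos [ 519.2 -287.5  125.3] r 44.7 az -1.27 yaw -1.43 Frad 5.54 Fcw -2.84 Fz -0.66 sd 0.51 M [ 0.5   -1.228 -0.143] T -0.017
```

Emit:
{"method": "step_arm", "body": {"plan": [[[-0.1, 2.3, 0.1, 3, -1], [-0.2, 4.6, 0.2, 6, -1], [-0.5, 6.9, 0.3, 9, -1], [-0.5, 6.9, 0.3, 9, -1]]]}}

```text
t: 7.35
eef_pos: [518.4, -294.5, 124.9]
tcp_rot: [-3.141, -0.001, -0.184]
ft_force: [5.5, 2.4, -0.8]
opening: 0.166
grip_force: 30.0
```

```bash
python3 -c "
from h import *
tq(0);avg()"
```

```text
t 7.35 pos [ 518.4 -294.5  124.9] r 44.6 az -10.27 yaw -10.56 F [ 5.5  2.4 -0.8] Mz -0.199 T -0.049 q6 1.13 grip 30.0
t 7.75 pos [ 518.5 -294.3  124.9] r 44.6 az -10.08 yaw -10.37 Frad 5.06 Fcw -2.80 Fz -0.66 sd 0.43 M [ 0.434 -1.189 -0.187] T -0.063
```

Emit:
{"method": "step_arm", "body": {"plan": [[[-0.1, 2.3, 0.1, 3, -1], [-0.2, 4.6, 0.2, 6, -1], [-0.5, 6.9, 0.3, 9, -1], [-0.5, 6.9, 0.3, 9, -1]]]}}

```text
t: 8.08
eef_pos: [516.6, -301.2, 124.6]
tcp_rot: [-3.141, -0.001, -0.341]
ft_force: [6.8, 2.9, -0.2]
opening: 0.166
grip_force: 30.0
```

```bash
python3 -c "
from h import *
tq(0);avg()"
```

```text
t 8.08 pos [ 516.6 -301.2  124.6] r 44.6 az -19.17 yaw -19.56 F [ 6.8  2.9 -0.2] Mz -0.120 T 0.102 q6 1.27 grip 30.0
t 8.48 pos [ 516.7 -301.   124.6] r 44.6 az -18.97 yaw -19.37 Frad 4.32 Fcw -3.62 Fz -0.83 sd 0.45 M [ 0.481 -1.157 -0.203] T -0.043
```

Emit:
{"method": "step_arm", "body": {"plan": [[[-0.1, 2.3, 0.1, 3, -1], [-0.2, 4.6, 0.2, 6, -1], [-0.5, 6.9, 0.3, 9, -1], [-0.5, 6.9, 0.3, 9, -1]]]}}

```text
t: 8.82
eef_pos: [513.8, -307.5, 124.3]
tcp_rot: [-3.141, -0.001, -0.499]
ft_force: [5.7, 1.9, -1.3]
opening: 0.167
grip_force: 30.0
```

```bash
python3 -c "
from h import *
tq(0);avg()"
```

```text
t 8.82 pos [ 513.8 -307.5  124.3] r 44.6 az -28.11 yaw -28.57 F [ 5.7  1.9 -1.3] Mz -0.202 T -0.009 q6 1.42 grip 30.0
t 9.22 pos [ 513.9 -307.3  124.3] r 44.6 az -27.86 yaw -28.38 Frad 3.74 Fcw -3.94 Fz -0.79 sd 0.57 M [ 0.464 -1.128 -0.221] T -0.046
```

Emit:
{"method": "step_arm", "body": {"plan": [[[-0.1, 2.3, 0.1, 3, -1], [-0.2, 4.6, 0.2, 6, -1], [-0.5, 6.9, 0.3, 9, -1], [-0.5, 6.9, 0.3, 9, -1]]]}}

```text
t: 9.55
eef_pos: [510.1, -313.3, 124.1]
tcp_rot: [-3.141, -0.001, -0.656]
ft_force: [5.0, 2.5, -0.9]
opening: 0.164
grip_force: 30.0
```

```bash
python3 -c "
from h import *
tq(0);avg()"
```

```text
t 9.55 pos [ 510.1 -313.3  124.1] r 44.6 az -36.98 yaw -37.56 F [ 5.   2.5 -0.9] Mz -0.209 T 0.015 q6 1.56 grip 30.0
t 9.95 pos [ 510.2 -313.2  124.1] r 44.5 az -36.75 yaw -37.38 Frad 3.03 Fcw -4.74 Fz 0.03 sd 0.60 M [ 0.547 -1.098 -0.205] T 0.005
```

Emit:
{"method": "step_arm", "body": {"plan": [[[-0.1, 2.3, 0.1, 3, -1], [-0.2, 4.6, 0.2, 6, -1], [-0.4, 6.2, 0.3, 8, -1], [-0.4, 6.2, 0.3, 8, -1]]]}}

```text
t: 10.28
eef_pos: [506.1, -317.9, 123.8]
tcp_rot: [-3.141, -0.001, -0.794]
ft_force: [6.4, 2.6, 1.6]
opening: 0.166
grip_force: 30.0
```

```bash
python3 -c "
from h import *
tq(0);avg(10)"
```

```text
t 10.28 pos [ 506.1 -317.9  123.8] r 44.5 az -44.81 yaw -45.51 F [6.4 2.6 1.6] Mz -0.147 T 0.135 q6 1.69 grip 30.0
t 10.78 pos [ 506.1 -317.8  123.8] r 44.5 az -44.66 yaw -45.37 Frad 1.97 Fcw -5.59 Fz 0.33 sd 0.66 M [ 0.703 -1.142 -0.158] T 0.090
```

Emit:
{"method": "step_arm", "body": {"plan": [[[-0.1, 2.3, 0.1, 3, -1], [-0.2, 4.6, 0.2, 6, -1], [-0.4, 6.2, 0.3, 8, -1], [-0.4, 6.2, 0.3, 8, -1]]]}}

```text
t: 11.12
eef_pos: [501.4, -321.9, 123.6]
tcp_rot: [-3.14, -0.001, -0.934]
ft_force: [5.6, 3.5, 1.8]
opening: 0.167
grip_force: 30.0
```

```bash
python3 -c "
from h import *
tq(0);avg(10)"
```

```text
t 11.12 pos [ 501.4 -321.9  123.6] r 44.5 az -52.72 yaw -53.50 F [5.6 3.5 1.8] Mz -0.148 T 0.144 q6 1.82 grip 30.0
t 11.62 pos [ 501.5 -321.8  123.6] r 44.4 az -52.58 yaw -53.37 Frad 1.07 Fcw -6.04 Fz 1.19 sd 0.49 M [ 0.828 -1.209 -0.132] T 0.136
```

The bolt is snug: the torque has risen by about 0.19 N m, which is roughly 28 N. I'll relieve the side load, then start the flip.

Emit:
{"method": "step_arm", "body": {"plan": [[[0, -1, 0, 0, -1], [0, -2, 0, 0, -1], [-7.2, -2, -5.1, 0, -1], [-15.9, -2, -9.7, 0, -1], [-25.1, -2, -13.1, 0, -1], [-34.7, -2, -15.1, 0, -1], [-34.7, -2, -15.1, 0, -1]]]}}

```text
t: 12.2
eef_pos: [481.0, -293.3, 138.4]
tcp_rot: [3.14, -0.001, -0.93]
ft_force: [-0.3, -5.8, -4.4]
opening: 0.167
grip_force: 30.0
```

```bash
python3 -c "
from h import *
tq(0);avg(4);print(env.state()['opening'])
cv2.imwrite('pics/c.png',cv2.resize(env.read_camera('scene')[130:280,240:390],(500,500),interpolation=cv2.INTER_CUBIC))"
```

```text
t 12.20 pos [ 481.  -293.3  138.4] r 9.4 az -46.04 yaw -53.27 F [-0.3 -5.8 -4.4] Mz 0.159 T 0.118 q6 1.84 grip 30.0
t 12.40 pos [ 481.2 -293.4  138.2] r 9.6 az -46.11 yaw -53.29 Frad 2.86 Fcw 3.98 Fz -0.88 sd 0.23 M [-0.814  0.483  0.136] T 0.095
0.1659160961366294
```

View pics/c.png

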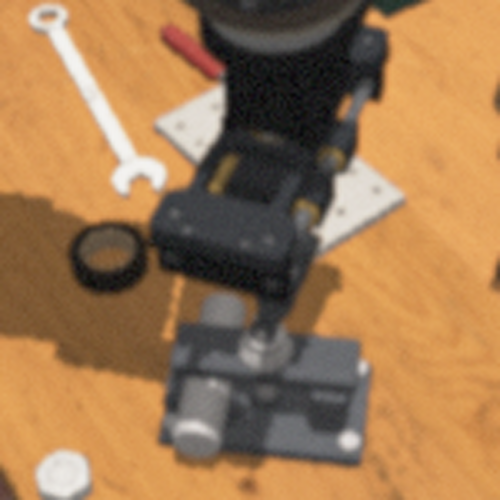

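The handle is near upright and still gripped: the fingers sit above the flange at about (265,345). I'll continue the arc with a small lateral correction.

Emit:
{"method": "step_arm", "body": {"plan": [[[0, 1.2, 0, 0, -1], [-9.8, 1.2, -0.7, 0, -1], [-19.6, 1.2, 0, 0, -1], [-29.2, 1.2, 2, 0, -1], [-29.2, 1.2, 2, 0, -1]]]}}

```text
t: 12.87
eef_pos: [464.1, -271.0, 137.7]
tcp_rot: [-3.141, -0.006, -0.93]
ft_force: [1.5, -6.0, 4.6]
opening: 0.169
grip_force: 30.0
```

```bash
python3 -c "
from h import *
tq(0);avg(6)"
```

```text
t 12.87 pos [ 464.1 -271.   137.7] r 18.6 az 123.82 yaw -53.30 F [ 1.5 -6.   4.6] Mz -0.038 T 0.001 q6 1.85 grip 30.0
t 13.17 pos [ 464.3 -271.2  137.6] r 18.4 az 123.81 yaw -53.32 Frad 3.94 Fcw 2.01 Fz 8.34 sd 0.23 M [-0.931 -0.199 -0.016] T 0.017
```

Emit:
{"method": "step_arm", "body": {"plan": [[[-9.2, 0.3, 3.4, 0, -1], [-17.9, 0.5, 8, 0, -1], [-25.9, 0.5, 13.8, 0, -1], [-32.9, 0.5, 20.6, 0, -1], [-39, 0.5, 28.3, 0, -1], [-39, 0.5, 28.3, 0, -1]]]}}

```text
t: 13.67
eef_pos: [438.4, -237.4, 108.5]
tcp_rot: [3.142, 0.002, -0.93]
ft_force: [-2.8, 6.6, 13.8]
opening: 0.157
grip_force: 30.0
```

```bash
python3 -c "
from h import *
tq(0);avg(6)"
```

```text
t 13.67 pos [ 438.4 -237.4  108.5] r 61.0 az 126.34 yaw -53.31 F [-2.8  6.6 13.8] Mz 0.120 T 0.022 q6 1.87 grip 30.0
t 13.97 pos [ 438.8 -237.9  108.8] r 60.3 az 126.25 yaw -53.31 Frad -9.88 Fcw -1.17 Fz 14.69 sd 0.74 M [1.174 0.532 0.049] T -0.017
```

Emit:
{"method": "step_arm", "body": {"plan": [[[-1, 0, -1.5, 0, -1], [-5.5, 0, 7, 0, -1], [-9.3, 0, 16, 0, -1], [-11.8, 0, 25.5, 0, -1], [-12.6, 0, 32, 0, -1], [-12.6, 0, 32, 0, -1]]]}}

```text
t: 14.47
eef_pos: [428.7, -225.7, 75.1]
tcp_rot: [3.139, 0.009, -0.93]
ft_force: [-11.2, 14.6, 13.2]
opening: 0.151
grip_force: 29.9
```

```bash
python3 -c "
from h import *
tq(0);avg(6)"
```

```text
t 14.47 pos [ 428.7 -225.7   75.1] r 76.1 az 127.03 yaw -53.31 F [-11.2  14.6  13.2] Mz -0.048 T -0.035 q6 1.88 grip 29.9
t 14.77 pos [ 429.  -226.1   75.7] r 75.6 az 126.98 yaw -53.32 Frad -18.67 Fcw 0.34 Fz 10.70 sd 0.19 M [ 1.925  1.539 -0.026] T -0.008
```

Emit:
{"method": "step_arm", "body": {"plan": [[[-3, 0, 0, 0, -1], [-5, 0, 0, 0, -1], [-5, 0, 2, 0, -1], [-5, 0, 4, 0, -1], [-5, 0, 5, 0, -1], [-5, 0, 5, 0, -1]]]}}

```text
t: 15.27
eef_pos: [427.6, -223.7, 70.9]
tcp_rot: [3.141, 0.004, -0.931]
ft_force: [-7.5, 8.5, 11.0]
opening: 0.149
grip_force: 29.9
```

```bash
python3 -c "
from h import *
tq(0);avg(6);print(env.state()['opening'])
cv2.imwrite('pics/d.png',cv2.resize(env.read_camera('scene')[150:290,230:370],(560,560),interpolation=cv2.INTER_CUBIC))"
```

```text
t 15.27 pos [ 427.6 -223.7   70.9] r 78.4 az 126.73 yaw -53.32 F [-7.5  8.5 11. ] Mz -0.100 T -0.028 q6 1.88 grip 29.9
t 15.57 pos [ 427.7 -223.7   71.1] r 78.3 az 126.72 yaw -53.32 Frad -11.38 Fcw 1.12 Fz 9.80 sd 0.36 M [ 1.078  0.95  -0.059] T 0.028
0.15323682309661968
```

View pics/d.png

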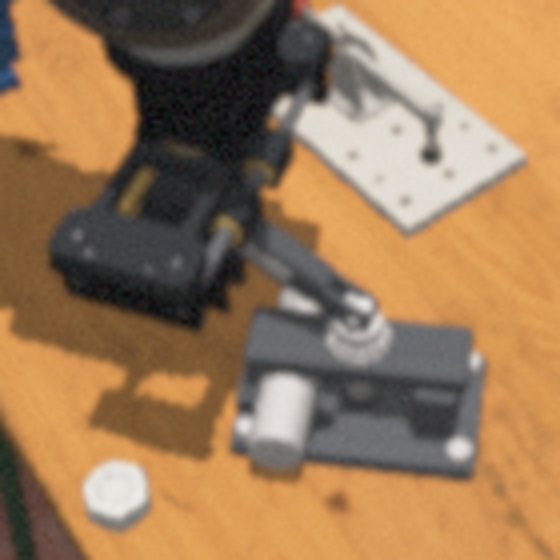

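The handle is almost level, running from the flange at (358,335) up-left to the fingers at about (240,245). I'll press the last few millimetres.

Emit:
{"method": "step_arm", "body": {"plan": [[[-2, 0, 1, 0, -1], [-3, 0, 2, 0, -1], [-3, 0, 3, 0, -1], [-3, 0, 3, 0, -1]]]}}

```text
t: 15.95
eef_pos: [426.9, -222.3, 68.2]
tcp_rot: [3.141, 0.001, -0.931]
ft_force: [-3.5, 2.8, 7.5]
opening: 0.154
grip_force: 29.9
```

```bash
python3 -c "
from h import *
tq(0);avg(6)"
```

```text
t 15.95 pos [ 426.9 -222.3   68.2] r 79.9 az 126.55 yaw -53.33 F [-3.5  2.8  7.5] Mz -0.048 T 0.041 q6 1.88 grip 29.9
t 16.25 pos [ 426.9 -222.3   68.3] r 79.9 az 126.55 yaw -53.33 Frad -4.18 Fcw 1.43 Fz 6.92 sd 0.58 M [ 0.351  0.451 -0.063] T 0.052
```

Emit:
{"method": "step_arm", "body": {"plan": [[[-0.5, 0, 1, 0, -1], [-0.5, 0, 2, 0, -1], [-0.5, 0, 2, 0, -1]]]}}

```text
t: 16.5
eef_pos: [426.5, -221.7, 66.2]
tcp_rot: [3.141, 0.002, -0.931]
ft_force: [-3.9, 4.1, 8.0]
opening: 0.155
grip_force: 30.0
```

```bash
python3 -c "
from h import *
tq(0);avg(6)"
```

```text
t 16.50 pos [ 426.5 -221.7   66.2] r 80.6 az 126.55 yaw -53.32 F [-3.9  4.1  8. ] Mz -0.003 T 0.049 q6 1.88 grip 30.0
t 16.80 pos [ 426.5 -221.7   66.2] r 80.6 az 126.54 yaw -53.32 Frad -5.39 Fcw 0.63 Fz 7.22 sd 0.45 M [ 0.546  0.42  -0.036] T 0.016
```

Emit:
{"method": "step_arm", "body": {"plan": [[[0, 0, 0, 0, 0], [0, 0, 0, 0, 0], [0, 0, 0, 0, 0], [0, 0, 0, 0, 0], [0, 0, -20, 0, 0], [0, 0, -50, 0, 0], [0, 0, -80, 0, 0], [0, 0, -80, 0, 0]]]}}

```text
t: 17.47
eef_pos: [428.7, -223.5, 150.4]
tcp_rot: [-3.139, -0.007, -0.93]
ft_force: [0.5, -0.7, 0.2]
opening: 0.497
grip_force: 0.0
```

```bash
python3 -c "
from h import *
tq(0);avg(2);print(env.state()['opening'])
cv2.imwrite('pics/e.png',cv2.resize(env.read_camera('scene')[150:290,230:370],(560,560),interpolation=cv2.INTER_CUBIC))"
```

```text
t 17.47 pos [ 428.7 -223.5  150.4] r 77.9 az 125.98 yaw -53.31 F [ 0.5 -0.7  0.2] Mz 0.033 T 0.037 q6 1.88 grip 0.0
t 17.57 pos [ 427.7 -222.8  147.5] r 79.0 az 126.29 yaw -53.32 Frad -0.15 Fcw -0.38 Fz -0.93 sd 0.35 M [0.124 0.011 0.014] T -0.016
0.4975400168797389
```

View pics/e.png

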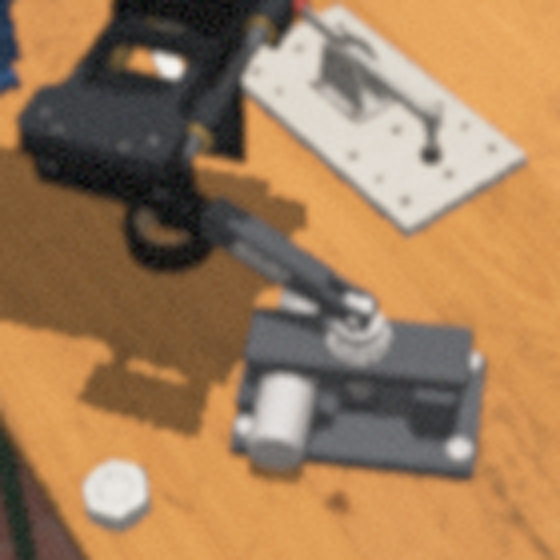

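The handle is released and nearly level, with its tip at about (215,225) and its root at (355,305). I'll press it down from above with shut fingers until I feel the stop.

Emit:
{"method": "step_arm", "body": {"plan": [[[3, 0, 0, 0, -1], [3, 0, 0, 0, -1], [3, 0, 0, 0, -1], [3, 0, 0, 0, -1], [3, 0, 10, 0, -1], [3, 0, 20, 0, -1], [3, 0, 30, 0, -1], [3, 0, 36, 0, -1]]]}}

```text
t: 18.28
eef_pos: [427.4, -223.2, 109.1]
tcp_rot: [3.141, 0.005, -0.93]
ft_force: [-5.9, 10.3, 10.7]
opening: 0.165
grip_force: 30.0
```

```bash
python3 -c "
from h import *
avg(4);print(env.state()['opening'])
o,d=ray('scene',(283.4,205.9));a=np.radians(126.7);n=np.array([-np.sin(a),np.cos(a),0]);c=np.array([*C,0])
for k in(0,3):
  p=o+d*(((c+k*n-o)@n)/(d@n));print(p,np.hypot(*(p[:2]-C)))"
```

```text
t 18.48 pos [ 427.5 -223.3  109. ] r 78.8 az 126.60 yaw -53.30 Frad -7.48 Fcw -2.02 Fz 4.45 sd 0.21 M [1.366 0.527 0.176] T 0.018
0.1618770239374364
[ 430.8197693  -227.89847481  124.44005275] 73.08967990538969
[ 429.39558125 -231.00764904  128.21474459] 71.51090550413177
```

The gripper closed on the handle 36 mm above the pivot, so the handle is still about 26° short of flat; the pads slid earlier. I'll open, rise, shut above the handle and push down.

Emit:
{"method": "step_arm", "body": {"plan": [[[0, 0, 0, 0, -0.2], [0, 0, 0, 0, -0.2], [0, 0, 0, 0, -0.2], [0, 0, -20, 0, -0.2], [2, 0, -45, 0, -0.2], [5, 0, -48, 0, -0.6], [5, 0, -48, 0, -1], [5, 0, -48, 0, -1]]]}}

```text
t: 19.15
eef_pos: [431.8, -228.8, 157.7]
tcp_rot: [-3.142, -0.0, -0.931]
ft_force: [-0.5, -0.3, -0.8]
opening: 0.248
grip_force: 0.0
```

Emit:
{"method": "step_arm", "body": {"plan": [[[0, 0, 0, 0, -1], [0, 0, 0, 0, -1], [0, 0, 0, 0, -1], [0, 0, 0, 0, -1]]]}}

```text
t: 19.48
eef_pos: [431.7, -228.7, 157.6]
tcp_rot: [3.141, 0.001, -0.93]
ft_force: [-0.3, 0.6, 0.3]
opening: 0.011
grip_force: 0.0
```

```bash
python3 -c "
from h import *
avg(3);print(env.state()['opening'])"
```

```text
t 19.63 pos [ 431.8 -228.7  157.8] r 71.8 az 126.44 yaw -53.31 Frad -0.30 Fcw 0.06 Fz 0.15 sd 0.99 M [ 0.097  0.018 -0.004] T 0.001
0.00418532637026942
```

Shut at 158 mm. Descending.

Emit:
{"method": "step_arm", "body": {"plan": [[[0, 0, 8, 0, -1], [0, 0, 16, 0, -1], [0, 0, 22, 0, -1], [0, 0, 27, 0, -1], [0, 0, 32, 0, -1], [0, 0, 37, 0, -1], [0, 0, 42, 0, -1], [0, 0, 42, 0, -1]]]}}

```text
t: 20.3
eef_pos: [431.7, -228.6, 115.3]
tcp_rot: [3.141, 0.001, -0.93]
ft_force: [-0.4, -0.3, 1.8]
opening: 0.006
grip_force: 1.1
```

```bash
python3 -c "
from h import *
avg(3)"
```

```text
t 20.45 pos [ 431.9 -228.8  115.9] r 71.7 az 126.43 yaw -53.31 Frad -0.35 Fcw -0.15 Fz 0.66 sd 0.22 M [0.156 0.048 0.037] T 0.026
```

Emit:
{"method": "step_arm", "body": {"plan": [[[0, 0, 4, 0, -1], [0, 0, 8, 0, -1], [0, 0, 11, 0, -1], [0, 0, 11, 0, -1]]]}}

```text
t: 20.78
eef_pos: [431.6, -228.6, 104.5]
tcp_rot: [3.141, 0.001, -0.93]
ft_force: [-1.4, 1.7, 3.2]
opening: 0.005
grip_force: 1.5
```

```bash
python3 -c "
from h import *
avg(3)
cv2.imwrite('pics/f.png',np.hstack([cv2.resize(env.read_camera(n)[r:r+140,c:c+140],(400,400),interpolation=cv2.INTER_CUBIC) for n,r,c in(('scene',150,230),('top',150,265))]))"
```

```text
t 20.93 pos [ 431.9 -228.8  104.9] r 71.8 az 126.45 yaw -53.31 Frad -0.89 Fcw 0.25 Fz 1.47 sd 0.31 M [0.281 0.155 0.008] T 0.026
```

View pics/f.png

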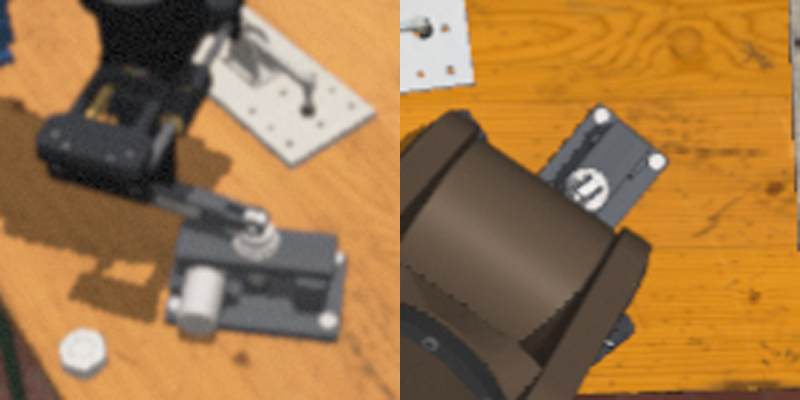

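The handle is being pushed down and now lies lower, with the fingers on it near (155,190) and its root at (255,220). I'll carry on to the stop.

Emit:
{"method": "step_arm", "body": {"plan": [[[0, 0, 2, 0, -1], [0, 0, 4, 0, -1], [0, 0, 4, 0, -1]]]}}

```text
t: 21.28
eef_pos: [431.7, -228.6, 100.8]
tcp_rot: [3.141, 0.001, -0.93]
ft_force: [-1.5, 1.7, 3.2]
opening: 0.004
grip_force: 1.8
```

```bash
python3 -c "
from h import *
avg(4)"
```

```text
t 21.48 pos [ 431.8 -228.7  101. ] r 71.8 az 126.45 yaw -53.31 Frad -1.94 Fcw -0.20 Fz 2.78 sd 0.34 M [0.435 0.283 0.013] T -0.000
```

Emit:
{"method": "step_arm", "body": {"plan": [[[0, 0, 1, 0, -1], [0, 0, 2, 0, -1], [0, 0, 2, 0, -1]]]}}

```text
t: 21.73
eef_pos: [431.8, -228.7, 98.9]
tcp_rot: [3.141, 0.0, -0.93]
ft_force: [-2.0, 2.9, 4.5]
opening: 0.002
grip_force: 2.3
```

```bash
python3 -c "
from h import *
avg(4)"
```

```text
t 21.93 pos [ 431.8 -228.7   99.1] r 71.8 az 126.44 yaw -53.31 Frad -3.12 Fcw 0.31 Fz 3.87 sd 0.31 M [ 0.564  0.362 -0.031] T -0.008
```

Emit:
{"method": "step_arm", "body": {"plan": [[[0, 0, 1, 0, -1], [0, 0, 2, 0, -1], [0, 0, 2, 0, -1]]]}}

```text
t: 22.18
eef_pos: [431.8, -228.6, 97.2]
tcp_rot: [3.142, 0.0, -0.93]
ft_force: [-3.7, 4.2, 9.5]
opening: 0.005
grip_force: 5.0
```

```bash
python3 -c "
from h import *
avg(4)"
```

```text
t 22.38 pos [ 431.8 -228.6   97.3] r 71.9 az 126.42 yaw -53.31 Frad -5.25 Fcw 0.06 Fz 10.18 sd 0.14 M [0.889 0.624 0.014] T 0.021
```

Emit:
{"method": "step_arm", "body": {"plan": [[[0, 0, 1, 0, -1], [0, 0, 1.5, 0, -1], [0, 0, 1.5, 0, -1]]]}}

```text
t: 22.63
eef_pos: [431.7, -228.5, 96.0]
tcp_rot: [3.142, 0.0, -0.93]
ft_force: [-4.4, 6.4, 14.1]
opening: 0.003
grip_force: 7.4
```

```bash
python3 -c "
from h import *
avg(4)"
```

```text
t 22.83 pos [ 431.7 -228.5   96.1] r 72.1 az 126.42 yaw -53.31 Frad -6.94 Fcw -0.06 Fz 14.50 sd 0.27 M [1.131 0.808 0.007] T 0.004
```

Emit:
{"method": "step_arm", "body": {"plan": [[[0, 0, 1, 0, -1], [0, 0, 1, 0, -1], [0, 0, -0.5, 0, -1], [0, 0, -2, 0, -1], [0, 0, -2, 0, -1]]]}}

```text
t: 23.25
eef_pos: [432.0, -228.8, 97.9]
tcp_rot: [-3.141, -0.001, -0.93]
ft_force: [-2.1, 2.4, 5.0]
opening: 0.008
grip_force: 2.4
```

```bash
python3 -c "
from h import *
avg(4)"
```

```text
t 23.45 pos [ 431.9 -228.8   97.7] r 71.7 az 126.43 yaw -53.31 Frad -3.81 Fcw 0.24 Fz 5.99 sd 0.56 M [ 0.587  0.422 -0.002] T 0.017
```

Emit:
{"method": "step_arm", "body": {"plan": [[[0, 0, -5, 0, -1], [0, 0, -30, 0, -1], [0, 0, -65, 0, -1], [0, 0, -100, 0, -1], [0, 0, -130, 0, -1], [0, 0, -130, 0, -1]]]}}

```text
t: 23.95
eef_pos: [433.8, -230.2, 232.9]
tcp_rot: [-3.139, -0.009, -0.93]
ft_force: [-0.5, 0.6, 0.4]
opening: 0.004
grip_force: 0.0
```

Emit:
{"method": "step_arm", "body": {"plan": [[[-40, 0, 0, 0, -1], [-80, 0, 0, 0, -1], [-120, 0, 0, 0, -1], [-160, 0, 0, 0, -1], [-160, 0, 0, 0, -1]]]}}

```text
t: 24.37
eef_pos: [332.2, -96.6, 227.1]
tcp_rot: [3.141, 0.002, -0.929]
ft_force: [0.5, -0.8, 0.7]
opening: 0.006
grip_force: 0.0
```

```bash
python3 - <<'E'
from h import *
avg(2)
a=np.radians(126.6)
def pr(n,p):
    c=env.get_calibration(n);E=np.array(c["extrinsics"]);q=E[:3,:3]@p+E[:3,3]
    return cv2.projectPoints(np.array([[q[0],-q[1],-q[2]]]),np.zeros(3),np.zeros(3),np.array(c["K"]),np.array(c["D"]))[0].ravel()
im=env.read_camera("scene");cv2.imwrite("pics/g.png",im)
for lev in(1.9,2.1,2.26,2.356):
    al=lev-.785; print(lev,pr("scene",np.array([C[0]+92*np.sin(al)*np.cos(a),C[1]+92*np.sin(al)*np.sin(a),88+92*np.cos(al)])).round(1))
# dark grey neutral pixels of handle: leftmost extents above clamp, away from gripper
g=im.astype(int);m=((g.max(2)-g.min(2)<25)&(g.max(2)<120)).astype(np.uint8)[185:245,270:335]
n,l,st,_=cv2.connectedComponentsWithStats(m)
k=l[232-185-8:232-185+15,315-270];print([ (x[0]+270,x[1]+185,*x[2:]) for x in st[1:] if x[4]>20])
for r in range(0,60,2):print(r+185,''.join('#' if v else '.' for v in m[r]))
E
```

```text
t 24.47 pos [335.5 -99.4 227.8] r 233.1 az 126.60 yaw -53.21 Frad 0.29 Fcw -0.17 Fz -0.09 sd 0.54 M [ 0.085 -0.03   0.037] T -0.003
1.9 [278.9 203.3]
2.1 [276.8 208.2]
2.26 [276.3 212.6]
2.356 [276.5 215.3]
[(np.int32(270), np.int32(200), np.int32(65), np.int32(45), np.int32(938))]
185 .................................................................
187 .................................................................
189 .................................................................
191 .................................................................
193 .................................................................
195 .................................................................
197 .................................................................
199 .................................................................
201 ...........#.....................................................
203 ...........#.....................................................
205 ...........##....................................................
207 ...........##..............................
[... 582 characters left out ...]

225 .......................######################....................
227 .........................#######################.................
229 ........................########################.####............
231 ........................######################...###......####...
233 .......................###################.................######
235 ......................###################.................#######
237 .....................#####################...............########
239 .....................#######################............#########
241 .....................############################################
243 .....................#######.....################################
```

The handle's end shows at rows 213–221, centre about 216, where the closed angle predicts 215. The pressing force was also springy at the stop, so it is closed. I'll hand in.

```bash
python3 -c "
from cell import env
print(env.job_done())"
```

```text
the job is handed in; nothing more can be done
None
```

I screwed the bolt in to an estimated 28 N (judged by torque), flipped the lever flat onto its stop, let go and handed the job in at about 24.5 s; the hand-in returned no verdict, so I can't confirm it passed.

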